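# Charge the wax melter and switch it on through its combination-locked power box

## Robot

A 7-joint arm with a two-finger parallel gripper is mounted at the origin on the work surface. World frame = base frame: x ahead of the robot, y to its left, z up, the work surface at z = 0. Lengths are in m, angles in rad, forces in N, time in s.
With the tool pointing down it reaches from about 0.4 to 0.85 m from the base axis. Payload 10.4 kg.
Tool frame: the origin (TCP) lies between the finger pads; the fingertips stand ahead of it and the grasp point (between the pads) lies 5 mm behind it (manip.tip_extent is the z of the fingertips in the tool frame, in m); z points along the fingers, y is the line along which they close (so a half turn about z gives the same grasp; the last joint's range is limited). The gripper opens to 85 mm and grips with 20 to 120 N. Pads are 22 mm wide; open, the fingers measure 114 mm over their backs; the gripper's body (76 mm by 85 mm) begins 54 mm behind the grasp point. The pads swing forward as they close: fully open they stand 13 mm farther back than shut.
Start: joints at [1.138, 0.332, -0.065, 1.46, 0.022, 1.35, -0.088], TCP at [0.249, -0.573, 0.245] pointing down, gripper open.
Joint ranges: [-2.6, 2.6], [-0.5, 2.12], [-1.47, 1.34], [0.16, 2.42], [-1.27, 4.41], [0.06, 2.06], [-2.6, 2.6]. Speed limits (rad/s): [2.22, 2.22, 2.79, 2.79, 3.14, 3.14, 3.14].

## Interface

Orientations are given as a unit quaternion [x, y, z, w].
In Python, from workcell import status, viewer, manip gives the robot as it stands.
- The arm moves only by the tool play_rows, never from a script. Its argument "plan" is one flat list of numbers, 7 for each row, row after row: the turn, a rotation vector about the tool's x, y, z in degrees, then the shift along the tool's x, y, z in m, then the opening, from 0 (shut) to 1 (fully open). In form: [ax, ay, az, dx, dy, dz, grip, ax, ay, az, dx, dy, dz, grip, ...]. A call has 1 to 20 rows; each row is the pose to reach, as a shift and turn from the pose commanded when the call began, along the tool's axes at that moment; what a row does not reach only later rows make up. A row lasts 1/8 s, in which the tool goes at most 62.5 mm and 10.7 degrees, less where a joint would pass 70% of its speed; a pose out of reach is approached as far as the arm can. A call with a gripper value outside its range is refused whole. The fingers move at their own pace and stop on an object; "squeeze" is the grip in N (left out, the last holds). Time passes only in rows, so rows that repeat a pose let the fingers close. It gives the time, the measured TCP pose, the force, the opening and the grip force at its end, in the units of the state.
- status.get_obs(): the state, without advancing time (a new reading comes with each control period).
- viewer.camera(name): name is "scene" or "top" or "wrist"; returns the picture (400x640x3 uint8, red, green, blue); there is no depth.
- viewer.camera_model(name): a dict with "fx", "fy", "cx", "cy" (pixels), "D" ([k1, k2, p1, p2, k3] as OpenCV has them; the pictures are not rectified), "R" (3x3) and "t" (3): a world point X has camera coordinates R X + t. Camera axes: x right, y down, z forward; pixel columns grow to the right and rows downward; lengths in m; the calibration is good to about 2 mm. A picture is of the moment at which its call begins: read the wrist's pose just before it. camera_model takes no time and is no camera call; for the wrist camera it gives the pose at the moment of the call.
- manip.hand_in(): hands the job in; it is judged then, once.
The state is a dict: "clock": time; "joint_pos": joint angles; "joint_velocities": joint speeds; "tau": joint torques, N m; "position": TCP position; "ee_rot": TCP orientation; "ft_force": force on the tool from outside, world axes, zero at the start; "torque": the same for the moment, N m; "grip_width": opening from 0.0 (shut) to 1.0 (fully open); "grasp_force": force on a finger pad.
Only numpy, scipy, OpenCV 4.12 (cv2) and the standard library are available. Lean on these libraries where they do the work, as an engineer would, in place of code of your own. Each camera call takes 0.05 s, during which the arm holds its last target. There are 200 camera calls.

## Task

Put every green wax bar from the bench down into the open tank of the melter, then slide the steel cover fully shut over the tank. Then unlock the blue power box with its dial, using the spinner pin: turn clockwise until the red dot reaches the white arrow for the second time and pause there, turn anticlockwise until the yellow dot reaches the arrow for the second time and pause, then turn clockwise straight to the blue dot, which is to be its first arrival, and leave it there; do not overrun the red or the yellow stop. Last of all flip the red-tipped toggle over to its other side until it snaps; leave the pitcher, the green mould cup and the scraper where they are.

Things in the scene. Friction and masses are not known exactly. Their poses are not given: they have to be found in the camera images.
- melter: Fixed metal melter. Origin: on the bench under the centre of the open tank; x, y along the housing, z up; yaw within 0.15 rad. Tank: inside 200 mm along x, 180 along y, walls 12 mm, inner floor at z = 12, rim at z = 75 mm. From y = 104 to 304 mm a closed deck of the same height, where the cover is parked.
- cover (a joint): Sliding steel cover (232 x 204 x 8 mm, top 84 mm above the bench). Value in m: 0 = parked on the deck, tank open; 0.2 = fully shut, at its end stop. It slides along the melter's -y against about 2 N of friction and stays where left. Starts at 0 to 0.006.
- cover_handle (a point): Middle of the top face of the cover's black bar handle: 80 mm long along the melter's x, 16 mm thick along the melter's y, standing 30 mm above the cover's top; the top is 114 mm above the bench. In the melter's frame it is at x = 0, y = 120 mm minus the joint value.
- control: Fixed blue power box, 250 (x) x 150 (y) x 80 mm high, yaw within 0.15 rad. Origin: on the bench under its centre; z up. On top: black dial, 110 mm diameter, vertical axis at x = -50, y = 0 mm; white arrow beside the dial's +x edge, pointing at it; toggle switch with its pivot at x = 75, y = 0, z = 92 mm.
- dial (a joint): Dial angle in rad, growing clockwise seen from above, counted on over many turns (stops at +-15). Dots (19 mm wide) 45 mm from the axis; red is at the arrow at 2.094, yellow at 5.760, blue at 3.665, each plus or minus whole turns. It starts between 0.2 and 1.3: the red stop is 8.378, the yellow -0.524, the blue 3.665. Top face 96 mm above the bench; 0.04 N m friction, stays where left.
- dial_pin (a point): Top centre of the dial's upright steel spinner pin, a 14 mm sleeve free to spin about itself, standing 32 mm above the dial's face (top 128 mm above the bench), 38 mm from the dial's axis. At dial value q it is seen from the axis at angle 0.785 - q in the box's frame (anticlockwise from the box's +x). It can be held from above and led round in circles.
- toggle (a joint): Snap-over toggle lever, value in rad: 0 = off, leaning 0.4 rad to the box's +y; 0.8 = on, leaning 0.4 rad to -y. Its over-centre action drives it away from the middle (0.4) to either end; about 1.5 N at the tip moves it over. It turns about the box's x axis.
- toggle_tip (a point): Centre of the red ball (16 mm diameter) at the end of the toggle lever, 65 mm from its pivot; at off it is 25 mm to the box's +y of the pivot and 152 mm above the bench. The lever is a 10 mm steel rod on a 50 x 36 x 12 mm black block.
- wax0: Bar of green casting wax, 70 x 38 x 30 mm, 75 g, one of two to four alike (absent ones read None). Origin: centre of its underside as it lies flat on a 70 x 38 face; x along its length, y across its width, z up through its 30 mm thickness. It starts flat on the bench.
- wax1: Bar of green casting wax, 70 x 38 x 30 mm, 75 g, one of two to four alike (absent ones read None). Origin: centre of its underside as it lies flat on a 70 x 38 face; x along its length, y across its width, z up through its 30 mm thickness. It starts flat on the bench.
- wax2: Bar of green casting wax, 70 x 38 x 30 mm, 75 g, one of two to four alike (absent ones read None). Origin: centre of its underside as it lies flat on a 70 x 38 face; x along its length, y across its width, z up through its 30 mm thickness. It starts flat on the bench.
- wax3: Bar of green casting wax, 70 x 38 x 30 mm, 75 g, one of two to four alike (absent ones read None). Origin: centre of its underside as it lies flat on a 70 x 38 face; x along its length, y across its width, z up through its 30 mm thickness. It starts flat on the bench.
- pitcher: Bystander: loose aluminium mug-like pitcher, 90 mm wide and 110 mm tall. Origin: centre of its underside. Not to be disturbed.
- mould: Bystander: loose green mould cup, 84 mm wide and 85 mm tall. Origin: centre of its underside. Not to be disturbed.
- scraper: Bystander: loose scraper with a red handle, lying on the bench beyond the melter, less than 40 mm high. Not to be disturbed.
There are look-alikes about, which are no part of the job. Leave any black or pink look-alike of the wax1 alone.

How it is judged:
On the way, in this order (a step that is already met when the one before it is completed fails the run):
1. every wax bar is in the tank (x of wax0 in the frame of melter between -0.1 and 0.1 m and y of wax0 in the frame of melter between -0.09 and 0.09 m and z of each of wax0, wax1, wax2, wax3 in the frame of melter below 0.06 m and x of wax1 in the frame of melter between -0.1 and 0.1 m and y of wax1 in the frame of melter between -0.09 and 0.09 m and x of wax2 in the frame of melter between -0.1 and 0.1 m and y of wax2 in the frame of melter between -0.09 and 0.09 m and x of wax3 in the frame of melter between -0.1 and 0.1 m and y of wax3 in the frame of melter between -0.09 and 0.09 m), for 0.2 s.
2. the cover is fully shut over the bars (all of step 1 and value of joint cover above 0.19 m), for 0.2 s.
3. dial turned clockwise to the second arrival of red and stopped (value of joint dial between 8.208 and 8.548 rad and velocity of joint dial between -0.15 and 0.15 rad/s), for 0.2 s.
4. dial turned anticlockwise to the second arrival of yellow and stopped (value of joint dial between -0.694 and -0.354 rad and velocity of joint dial between -0.15 and 0.15 rad/s), for 0.2 s.
5. dial turned clockwise straight to blue and stopped (value of joint dial between 3.495 and 3.835 rad and velocity of joint dial between -0.15 and 0.15 rad/s), for 0.3 s.
6. the toggle is snapped over to on (value of joint toggle above 0.7 rad), for 0.2 s.
At the end, for the whole second after the job is handed in: Every wax bar present lies still inside the tank below its rim, the cover is shut to within 10 mm, the dial rests with blue within 0.2 rad of the arrow (value 3.665), and the toggle is snapped to on (above 0.7 rad) (all of step 2 and linear speed of each of wax0, wax1, wax2, wax3 below 0.03 m/s and value of joint dial between 3.465 and 3.865 rad and value of joint toggle above 0.7 rad); the robot touches nothing.
It fails at once if the dial overruns the red stop by more than 0.35 rad (value of joint dial above 8.728 rad).
It fails at once if the dial overruns the yellow stop by more than 0.35 rad (value of joint dial below -0.874 rad).
It fails at once if the pitcher is moved more than 40 mm (distance of pitcher from where it was at the start of the episode above 0.04 m).
It fails at once if the mould is moved more than 40 mm (distance of mould from where it was at the start of the episode above 0.04 m).
It fails at once if the scraper is moved more than 40 mm (distance of scraper from where it was at the start of the episode above 0.04 m).
Of wax0, wax1, wax2, wax3 only 2 to 4 are there at a start; the rules pass over those that are not, and their reading is None.
At some moment in a run one of wax0, wax1, wax2, wax3 may be knocked a few centimetres aside while the robot is not near it.
Once in a run the grip may slacken for a moment while it holds something.
It also fails if it takes over 210 s, if anything falls off the work surface, if the arm or the gripper's body presses on something with over 40 N, if the wrist force passes 120 N, or if a joint passes its speed limit or range.

## Working session

There is one attempt and no reset: what is moved stays moved. The work goes in short steps, Python scripts to look and compute and a tool call to move; the robot and the scene stay as the last step left them, time stands still between calls to the robot, and variables do not carry over. Pictures are saved under pics/ and viewed, at most 14 in all, crops included, and the job is handed in when it is done.

Besides the shell and the picture viewer there is one more tool, called as name(argument=value, ...), one argument or row to a line, values as JSON. play_rows: Moves the arm, as the interface text tells. Its arguments: {"type":"object","properties":{"plan":{"type":"array","items":{"type":"number"}},"squeeze":{"type":"number"}},"required":["plan"]}

```bash
mkdir -p pics; ls
python3 - <<'E'
from workcell import status, viewer, manip
import cv2
print(status.get_obs(), manip.tip_extent)
for n in ("scene","top"):
    im=viewer.camera(n); cv2.imwrite(f"pics/{n}0.png",im[:,:,::-1])
    m=viewer.camera_model(n); print(n,m)
E
```

```text
pics
{'clock': 0.0, 'joint_pos': array([ 1.13838731,  0.33287686, -0.06467877,  1.46093793,  0.0215807 ,
        1.3499271 , -0.08852439]), 'joint_velocities': array([-3.47390069e-04,  3.25474921e-05,  8.87351489e-04,  3.55774748e-04,
        8.66348558e-04,  1.60498744e-04,  7.11940006e-04]), 'tau': array([ 1.14929808e-03, -6.25461316e+01,  4.96314140e-02, -3.91601658e+01,
        1.61619106e-02,  1.00840861e-02, -4.08346381e-06]), 'position': array([ 0.24886573, -0.57291922,  0.24451438]), 'ee_rot': array([ 9.79082987e-01,  2.03460012e-01, -1.75642331e-04, -7.05825986e-04]), 'ft_force': array([ 0.38527302, -0.21011615,  0.18059674]), 'torque': array([ 0.01853556, -0.0247869 ,  0.07487587]), 'grasp_force': 0.0, 'grip_width': 1.0015515483952073} 0.014
scene {'fx': 388.06044090602074, 'fy': 388.06044090602074, 'cx': 319.9034728608176, 'cy': 197.4522217355585, 'D': array([-0.02960015,  0.        ,  0.        ,  0.        ,  0.        ]), 'R': array([[-0.04397545,  0.99902217, -0.00456746],
       [ 0.61546299,  0.02348992, -0.78781567],
       [-0.78693803, -0.03745565, -0.61589415]]), 't': array([-0.04970093, -0.2586367 ,  1.55269153])}
top {'fx': 473.88110096387607, 'fy': 473.88110096387607, 'cx': 313.64133051207267, 'cy': 203.56841956465243, 'D': array([-0.05544221,  0.        ,  0.        ,  0.        ,  0.        ]), 'R': array([[-0.01683482, -0.99979031, -0.01165899],
       [-0.99088536,  0.0182413 , -0.13346709],
       [ 0.13365178,  0.00930583, -0.99098466]]), 't': array([0.09453962, 0.54957303, 1.18689049])}
```

View pics/top0.png

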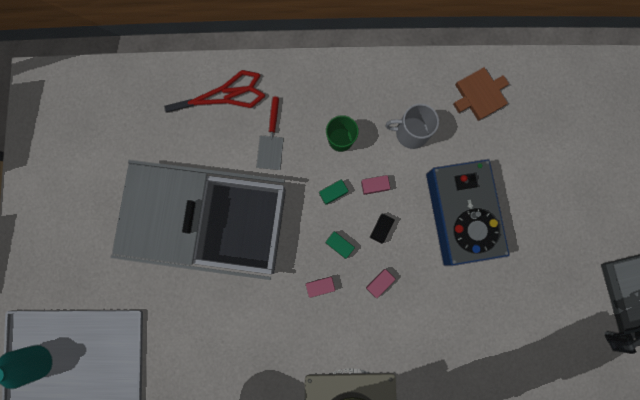

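View pics/scene0.png

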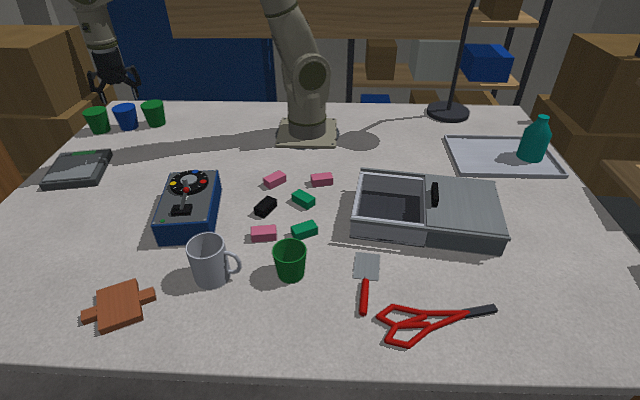

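```bash
cat > h.py <<'E'
from workcell import status, viewer, manip
import cv2, numpy as np
from scipy.spatial.transform import Rotation as Rn
def ray(m,uv):
    K=np.array([[m['fx'],0,m['cx']],[0,m['fy'],m['cy']],[0,0,1]])
    p=cv2.undistortPoints(np.array(uv,float).reshape(-1,1,2),K,m['D']).reshape(-1,2)
    d=np.c_[p,np.ones(len(p))]@m['R']; return -m['R'].T@m['t'], d
def onz(m,uv,z):
    c,d=ray(m,uv); return c+d*((z-c[2])/d[:,2])[:,None]
def proj(m,X):
    K=np.array([[m['fx'],0,m['cx']],[0,m['fy'],m['cy']],[0,0,1]])
    return cv2.projectPoints(np.array(X,float).reshape(-1,1,3),cv2.Rodrigues(m['R'])[0],m['t'],K,m['D'])[0].reshape(-1,2)
def blobs(im,lo,hi,amin=20):
    h=cv2.cvtColor(im,cv2.COLOR_RGB2HSV); k=cv2.inRange(h,lo,hi)
    cs=cv2.findContours(k,cv2.RETR_EXTERNAL,cv2.CHAIN_APPROX_NONE)[0]
    return [c for c in cs if cv2.contourArea(c)>=amin]
def go(target,yaw=None):
    "shift in tool axes, and az (deg) that puts tool y along world yaw"
    o=status.get_obs(); R=Rn.from_quat(o['ee_rot']).as_matrix()
    s=R.T@(np.array(target)-o['position']); a=None
    if yaw is not None:
        t=R.T@[np.cos(yaw),np.sin(yaw),0]; a=np.degrees(np.arctan2(-t[0],t[1])); a=(a+90)%180-90
    print('shift',s.round(4),'az',a,'tilt',R[:,2].round(3))
E
python3 - <<'E'
from h import *
im=viewer.camera("top"); m=viewer.camera_model("top")
np.save("top.npy",im)
for c in blobs(im,(60,80,40),(95,255,255),100):
    (u,v),_,_=cv2.minAreaRect(c)
    w=onz(m,c.reshape(-1,2)[:,:],0.03)[:,:2]
    r=cv2.minAreaRect((w*1000).astype(np.float32)); print((u,v),cv2.contourArea(c),r)
def show(n,x0,y0,x1,y1,s):
    g=cv2.resize(im[y0:y1,x0:x1],None,fx=s,fy=s,interpolation=cv2.INTER_CUBIC)
    return cv2.convertScaleAbs(g,alpha=1.4,beta=20)[:,:,::-1]
a=show('a',105,150,305,290,3); b=show('b',420,150,520,275,4)
H=max(a.shape[0],b.shape[0]); 
cv2.imwrite("pics/a.png",a); cv2.imwrite("pics/b.png",b)
E
```

```text
(24.32353401184082, 366.29412841796875) 1553.0 ((143.5107421875, 836.3060913085938), (92.20885467529297, 145.91957092285156), 13.624906539916992)
(339.7334899902344, 244.61199951171875) 358.0 ((444.5846252441406, 19.725418090820312), (68.74918365478516, 37.467803955078125), 50.66164016723633)
(333.25946044921875, 191.46697998046875) 353.5 ((583.0950927734375, 33.19926071166992), (38.53147888183594, 69.53582763671875), 28.192533493041992)
(342.1000061035156, 131.8000030517578) 814.5 ((743.2986450195312, 6.092761993408203), (90.58027648925781, 85.32474517822266), 17.765350341796875)
```

View pics/a.png

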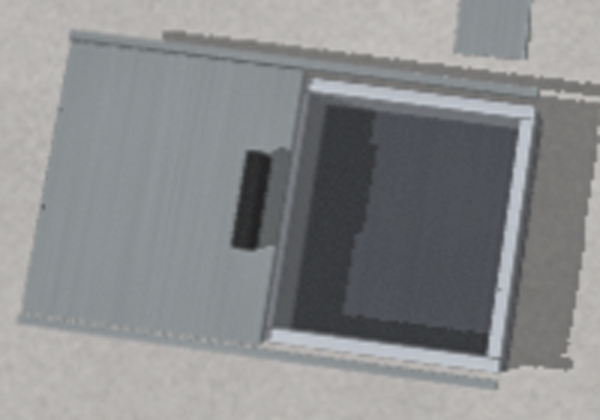

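View pics/b.png

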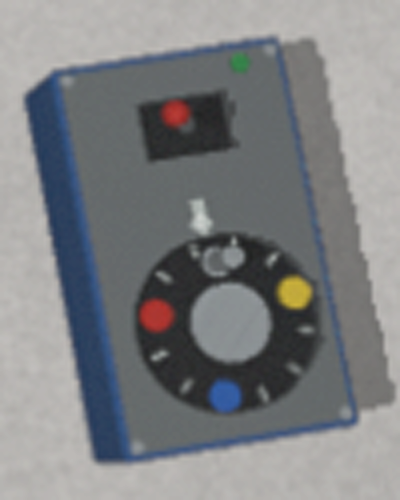

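Run:
```python
from h import *
m=viewer.camera_model("top"); im=np.load("top.npy")
print('cam',-m['R'].T@m['t'])
pa=lambda l:np.array(l,float)/3+[105,150]-1/3
pb=lambda l:np.array(l,float)/4+[420,150]-3/8
w=onz(m,pa([(520,122),(488,355)]),.075); d=w[0]-w[1]; print('inner right',w,np.linalg.norm(d),np.arctan2(d[1],d[0]))
w=onz(m,pa([(537,106),(500,372)]),.075); d=w[0]-w[1]; print('outer right',w,np.linalg.norm(d),np.arctan2(d[1],d[0]))
w=onz(m,pa([(72,33),(20,322)]),.084); d=w[0]-w[1]; print('left cover/rail',w,np.linalg.norm(d),np.arctan2(d[1],d[0]))
w=onz(m,pa([(262,152),(243,249)]),.114); d=w[0]-w[1]; print('handle right edge',w,np.linalg.norm(d),np.arctan2(d[1],d[0]))
w=onz(m,pb([(62,72),(276,40),(354,422),(132,460)]),.08);print('box',w,w.mean(0))
w=onz(m,pb([(157,316),(295,293),(225,396)]),.096);print('dots r,y,b',w)
# circle
A=np.c_[2*w[:,:2],np.ones(3)];s=np.linalg.solve(A,(w[:,:2]**2).sum(1));c=s[:2];print('centre',c,np.sqrt(s[2]+c@c)); 
a=np.arctan2(w[:,1]-c[1],w[:,0]-c[0]);print('angles',a)
print('yaw - q from dots', a+0-np.array([2.094,5.76,3.665]))
print('pin',onz(m,pb([(233,257)]),.128),'tip',onz(m,pb([(176,112)]),.152))
```

```text
cam [0.3875254  0.07344987 1.25064242]
inner right [[0.58132809 0.17359002 0.075     ]
 [0.38794833 0.20132506 0.075     ]] 0.19535855698993837 -0.14245117122328907
outer right [[0.59466847 0.15920544 0.075     ]
 [0.37394707 0.19153385 0.075     ]] 0.2230763630325745 -0.1454329347207928
left cover/rail [[0.66393155 0.55422364 0.084     ]
 [0.42008927 0.58965003 0.084     ]] 0.24640228831634414 -0.14427462625969753
handle right edge [[0.55424326 0.38064205 0.114     ]
 [0.47552054 0.39478943 0.114     ]] 0.07998384876053609 -0.1778135130527605
box [[ 0.63118909 -0.22332898  0.08      ]
 [ 0.6495933  -0.36083854  0.08      ]
 [ 0.40809501 -0.39369781  0.08      ]
 [ 0.38784636 -0.25429844  0.08      ]] [ 0.51918094 -0.30804094  0.08      ]
dots r,y,b [[ 0.47488415 -0.26983682  0.096     ]
 [ 0.48732108 -0.35600414  0.096     ]
 [ 0.42528861 -0.30884799  0.096     ]]
centre [ 0.46990397 -0.31453683] 0.044976586637802456
angles [ 1.45984045 -1.17315093  3.01476846]
yaw - q from dots [-0.63415955 -6.93315093 -0.65023154]
pin [[ 0.5068562  -0.30807542  0.128     ]] tip [[ 0.59099324 -0.27146574  0.152     ]]
```

Run:
```python
from h import *
go((.4446,.0197,.2),np.radians(-39.3))
```

```text
shift [ 0.4157 -0.4656  0.0452] az -27.218713576311416 tilt [-0.     0.001 -1.   ]
```

play_rows(
  plan=[0,0,-27.2,0.416,-0.466,0.045,0.8,0,0,-27.2,0.416,-0.466,0.045,0.8,0,0,-27.2,0.416,-0.466,0.045,0.8,0,0,-27.2,0.416,-0.466,0.045,0.8,0,0,-27.2,0.416,-0.466,0.045,0.8,0,0,-27.2,0.416,-0.466,0.045,0.8,0,0,-27.2,0.416,-0.466,0.045,0.8,0,0,-27.2,0.416,-0.466,0.045,0.8,0,0,-27.2,0.416,-0.466,0.045,0.8,0,0,-27.2,0.416,-0.466,0.045,0.8,0,0,-27.2,0.416,-0.466,0.045,0.8,0,0,-27.2,0.416,-0.466,0.045,0.8,0,0,-27.2,0.416,-0.466,0.045,0.8,0,0,-27.2,0.416,-0.466,0.045,0.8],
  squeeze=60,
)

```text
clock: 1.9
position: [0.4448, 0.0188, 0.2004]
ee_rot: [0.904, 0.427, -0.0, 0.0]
ft_force: [0.3, -0.1, -0.1]
grip_width: 0.801
grasp_force: 0.0
```

```bash
cat >> h.py <<'E'
def green(cam="wrist",z=.03,amin=100):
    m=viewer.camera_model(cam); im=viewer.camera(cam)
    for c in blobs(im,(60,80,30),(95,255,255),amin):
        r=cv2.minAreaRect((onz(m,c.reshape(-1,2),z)[:,:2]*1000).astype(np.float32))
        print(cam,np.round(cv2.minAreaRect(c)[0]),np.round(r[0]),np.round(r[1]),round(r[2],1))
    return im
E
python3 - <<'E'
from h import *
im=green(); cv2.imwrite("pics/w1.png",im[:,:,::-1])
green("top")
go((.4446,.0197,.02),np.radians(-39.3))
E
```

```text
wrist [322. 182.] [444.  20.] [71. 37.] 50.6
wrist [430.  77.] [579.  33.] [40. 72.] 28.3
wrist [586.  16.] [708. -10.] [24. 93.] 50.6
top [ 25. 366.] [144. 836.] [ 92. 148.] 13.6
top [333. 191.] [583.  33.] [39. 70.] 28.3
top [342. 132.] [742.   9.] [85. 92.] 44.8
shift [ 0.0003 -0.0006  0.1803] az -0.09961558110231294 tilt [ 0. -0. -1.]
```

View pics/w1.png

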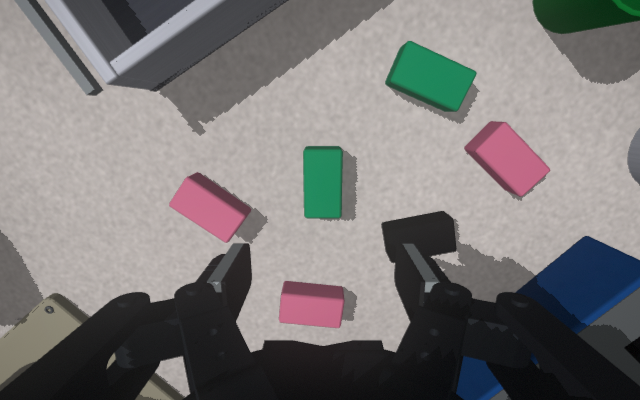

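play_rows(
  plan=[0,0,0,0,0,0.06,0.8,0,0,0,0,0,0.12,0.8,0,0,0,0,0,0.16,0.8,0,0,0,0,0,0.182,0.8,0,0,0,0,0,0.182,0.8,0,0,0,0,0,0.182,0,0,0,0,0,0,0.182,0,0,0,0,0,0,0.182,0,0,0,0,0,0,0.182,0,0,0,0,0,0,0.182,0,0,0,0,0,0,0.15,0,0,0,0,0,0,0.1,0,0,0,0,0,0,0.04,0,0,0,0,0,0,0,0,0,0,0,0,0,0,0],
  squeeze=60,
)

```text
clock: 3.88
position: [0.4467, 0.02, 0.2039]
ee_rot: [0.904, 0.428, 0.003, 0.002]
ft_force: [-0.3, 0.8, -1.5]
grip_width: 0.434
grasp_force: 60.3
```

Run:
```python
from h import *
O=np.array([.499,.2763]);a=-.145
X=np.array([np.cos(a),np.sin(a)]);Y=np.array([-X[1],X[0]])
p=O-.045*X-.015*Y; print(p)
go((*p,.2),a)
```

```text
[0.45230485 0.26795957]
shift [ 0.1954 -0.1529  0.0035] az -31.025846677572623 tilt [ 0.007 -0.002 -1.   ]
```

play_rows(
  plan=[0,0,-31,0.196,-0.152,0,0,0,0,-31,0.196,-0.152,0,0,0,0,-31,0.196,-0.152,0,0,0,0,-31,0.196,-0.152,0,0,0,0,-31,0.196,-0.152,0,0,0,0,-31,0.196,-0.152,0,0,0,0,-31,0.196,-0.152,0.06,0,0,0,-31,0.196,-0.152,0.12,0,0,0,-31,0.196,-0.152,0.15,0,0,0,-31,0.196,-0.152,0.164,0,0,0,-31,0.196,-0.152,0.164,0,0,0,-31,0.196,-0.152,0.164,0.65,0,0,-31,0.196,-0.152,0.164,0.65,0,0,-31,0.196,-0.152,0.164,0.65,0,0,-31,0.196,-0.152,0.12,0.65,0,0,-31,0.196,-0.152,0.06,0.65,0,0,-31,0.196,-0.152,0,0.65,0,0,-31,0.196,-0.152,0,0.65],
)

```text
clock: 6.12
position: [0.4536, 0.2697, 0.2064]
ee_rot: [0.757, 0.654, 0.005, 0.002]
ft_force: [0.9, -0.6, -1.1]
grip_width: 0.648
grasp_force: 0.0
```

Run:
```python
from h import *
green("wrist",.042); green("top")
go((.583,.033,.2),np.radians(28.2))
```

```text
wrist [457. 366.] [575.  39.] [26. 56.] 26.2
wrist [603. 351.] [743.  31.] [ 26. 149.] 45.0
wrist [320. 188.] [451. 267.] [72. 38.] 81.7
top [ 25. 366.] [144. 836.] [ 92. 148.] 13.6
top [333. 191.] [583.  33.] [39. 70.] 28.2
top [342. 132.] [742.   9.] [85. 92.] 44.8
shift [-0.2134  0.1636  0.0022] az -36.54413793753289 tilt [ 0.003  0.    -1.   ]
```

play_rows(
  plan=[0,0,-36.5,-0.213,0.164,0,0.8,0,0,-36.5,-0.213,0.164,0,0.8,0,0,-36.5,-0.213,0.164,0,0.8,0,0,-36.5,-0.213,0.164,0,0.8,0,0,-36.5,-0.213,0.164,0,0.8,0,0,-36.5,-0.213,0.164,0,0.8,0,0,-36.5,-0.213,0.164,0,0.8,0,0,-36.5,-0.213,0.164,0,0.8],
)

```text
clock: 7.22
position: [0.5824, 0.0349, 0.2003]
ee_rot: [0.513, 0.859, -0.0, -0.0]
ft_force: [0.5, -0.1, -0.3]
grip_width: 0.801
grasp_force: 0.0
```

Run:
```python
from h import *
green()
go((.583,.033,.018),np.radians(28.2))
```

```text
wrist [455. 264.] [747.  25.] [ 37. 126.] 81.5
wrist [323. 184.] [582.  33.] [37. 71.] 28.2
shift [-0.0017 -0.0004  0.1824] az 0.09931907329799117 tilt [ 0. -0. -1.]
```

play_rows(
  plan=[0,0,0,-0.002,0,0.06,0.8,0,0,0,-0.002,0,0.12,0.8,0,0,0,-0.002,0,0.16,0.8,0,0,0,-0.002,0,0.182,0.8,0,0,0,-0.002,0,0.182,0.8,0,0,0,-0.002,0,0.182,0,0,0,0,-0.002,0,0.182,0,0,0,0,-0.002,0,0.182,0,0,0,0,-0.002,0,0.182,0,0,0,0,-0.002,0,0.182,0,0,0,0,-0.002,0,0.15,0,0,0,0,-0.002,0,0.1,0,0,0,0,-0.002,0,0.04,0,0,0,0,-0.002,0,0,0,0,0,0,-0.002,0,0,0],
  squeeze=60,
)

```text
clock: 9.15
position: [0.5856, 0.0321, 0.2045]
ee_rot: [0.514, 0.858, 0.001, 0.003]
ft_force: [-0.2, 0.0, -1.6]
grip_width: 0.428
grasp_force: 60.6
```

Run:
```python
from h import *
O=np.array([.499,.2763]);a=-.145
X=np.array([np.cos(a),np.sin(a)]);Y=np.array([-X[1],X[0]])
p=O+.045*X-.015*Y; print(p)
go((*p,.2),a)
```

```text
[0.54136038 0.25495525]
shift [0.2173 0.0662 0.004 ] az 36.48318689290207 tilt [ 0.007 -0.001 -1.   ]
```

play_rows(
  plan=[0,0,36.5,0.216,0.068,0,0,0,0,36.5,0.216,0.068,0,0,0,0,36.5,0.216,0.068,0,0,0,0,36.5,0.216,0.068,0,0,0,0,36.5,0.216,0.068,0,0,0,0,36.5,0.216,0.068,0,0,0,0,36.5,0.216,0.068,0.06,0,0,0,36.5,0.216,0.068,0.12,0,0,0,36.5,0.216,0.068,0.15,0,0,0,36.5,0.216,0.068,0.164,0,0,0,36.5,0.216,0.068,0.164,0,0,0,36.5,0.216,0.068,0.164,0.65,0,0,36.5,0.216,0.068,0.164,0.65,0,0,36.5,0.216,0.068,0.164,0.65,0,0,36.5,0.216,0.068,0.12,0.65,0,0,36.5,0.216,0.068,0.06,0.65,0,0,36.5,0.216,0.068,0,0.65,0,0,36.5,0.216,0.068,0,0.65],
)

```text
clock: 11.4
position: [0.5442, 0.256, 0.2074]
ee_rot: [0.756, 0.654, 0.005, 0.002]
ft_force: [-0.2, 1.0, -0.5]
grip_width: 0.65
grasp_force: 0.0
```

Run:
```python
from h import *
im=green("wrist",.042); cv2.imwrite("pics/w2.png",im[:,:,::-1]); green("top")
go((.516,.396,.2),-.145+np.pi/2)
```

```text
wrist [512. 352.] [728.  34.] [ 9. 33.] 36.4
wrist [228. 187.] [455. 266.] [72. 43.] 81.2
wrist [320. 185.] [542. 256.] [71. 38.] 81.5
top [ 25. 366.] [144. 836.] [ 92. 148.] 13.6
top [341. 132.] [742.   9.] [85. 92.] 44.8
shift [ 0.1365 -0.0468  0.002 ] az 89.97073758332164 tilt [ 0.003  0.    -1.   ]
```

View pics/w2.png

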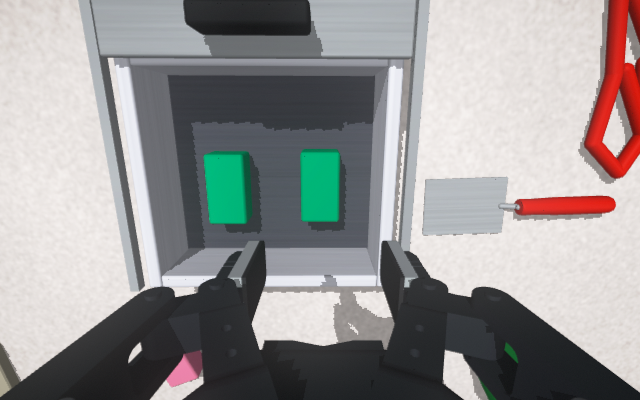

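```bash
python3 -c "
from h import *
print(status.get_obs()['joint_pos'].round(2))"
```

```text
[ 0.18  0.44 -0.9   1.56  0.35  1.31 -0.91]
```

play_rows(
  plan=[0,0,90,0.138,-0.045,0,0.65,0,0,90,0.138,-0.045,0,0.65,0,0,90,0.138,-0.045,0,0.65,0,0,90,0.138,-0.045,0,0.65,0,0,90,0.138,-0.045,0,0.65,0,0,90,0.138,-0.045,0,0.65,0,0,90,0.138,-0.045,0,0.65,0,0,90,0.138,-0.045,0,0.65,0,0,90,0.138,-0.045,0,0.65,0,0,90,0.138,-0.045,0,0.65,0,0,90,0.138,-0.045,0.05,0.65,0,0,90,0.138,-0.045,0.08,0.65,0,0,90,0.138,-0.045,0.097,0.65,0,0,90,0.138,-0.045,0.097,0.65,0,0,90,0.138,-0.045,0.097,0,0,0,90,0.138,-0.045,0.097,0,0,0,90,0.138,-0.045,0.097,0,0,0,90,0.138,-0.045,0.097,0,0,0,90,0.138,-0.045,0.097,0,0,0,90,0.138,-0.045,0.097,0],
  squeeze=30,
)

```text
clock: 14.0
position: [0.5177, 0.3945, 0.1048]
ee_rot: [0.997, -0.074, 0.0, 0.002]
ft_force: [-6.4, -12.6, 12.6]
grip_width: 0.178
grasp_force: 31.2
```

Run:
```python
from h import *
o=status.get_obs(); p=o['position'].copy(); a=-.145
go((p[0]+.2*np.sin(a),p[1]-.2*np.cos(a),p[2]),a+np.pi/2); print(o['joint_pos'].round(2))
```

```text
shift [0.0004 0.2    0.0008] az -0.12736439345138706 tilt [-0.    -0.004 -1.   ]
[-0.4   0.53 -0.44  1.52  0.24  1.14 -2.6 ]
```

play_rows(
  plan=[0,0,0,0,0,0,0.6,0,0,0,0,0,0,0.6,0,0,0,0,0,0,0.6,0,0,0,0,0,-0.05,0.6,0,0,-10,0,0,-0.08,0.6,0,0,-20,0,0,-0.08,0.6,0,0,-30,0,0,-0.08,0.6,0,0,-40,0,0,-0.08,0.6,0,0,-50,0,0,-0.08,0.6,0,0,-60,0,0,-0.08,0.6,0,0,-70,0,0,-0.08,0.6,0,0,-80,0,0,-0.08,0.6,0,0,-90,0,0,-0.08,0.6,0,0,-100,0,0,-0.08,0.6,0,0,-110,0,0,-0.08,0.6,0,0,-120,0,0,-0.08,0.6,0,0,-130,0,0,-0.08,0.6,0,0,-140,0,0,-0.08,0.6,0,0,-150,0,0,-0.08,0.6,0,0,-160,0,0,-0.08,0.6],
)

```text
clock: 16.5
position: [0.5174, 0.3973, 0.1833]
ee_rot: [0.242, 0.97, 0.0, 0.0]
ft_force: [1.0, 0.2, -0.5]
grip_width: 0.6
grasp_force: 0.0
```

Run:
```python
from h import *
m=viewer.camera_model("top"); im=viewer.camera("wrist"); mw=viewer.camera_model("wrist")
cv2.imwrite("pics/w3.png",im[:,:,::-1])
print(status.get_obs()['joint_pos'].round(2))
go((.516,.3955,.103),-.145+np.pi/2)
print(proj(mw,[(.516,.3955,.114)]))
```

```text
[-0.07  0.61 -0.95  1.42  0.5   1.36  0.05]
shift [ 0.0005 -0.0021  0.0802] az -19.20584491681109 tilt [-0. -0. -1.]
[[320.6182593  218.82908836]]
```

View pics/w3.png

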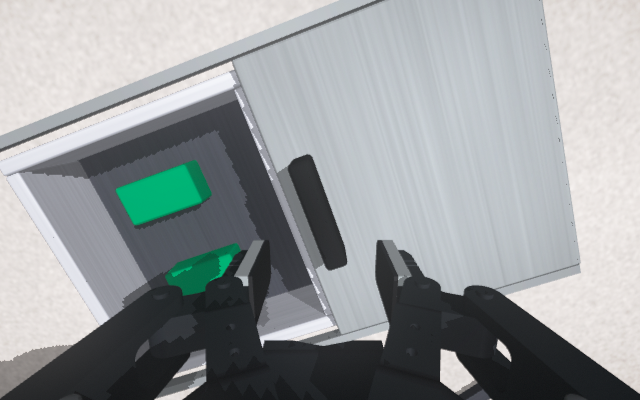

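play_rows(
  plan=[0,0,-10,0,0,0.03,0.6,0,0,-19,0,0,0.06,0.6,0,0,-19,0,0,0.08,0.6,0,0,-19,0,0,0.08,0.6,0,0,-19,0,0,0.08,0,0,0,-19,0,0,0.08,0,0,0,-19,0,0,0.08,0,0,0,-19,0,0,0.08,0,0,0,-19,0,0,0.08,0],
  squeeze=30,
)

```text
clock: 17.68
position: [0.5174, 0.3946, 0.1047]
ee_rot: [0.082, 0.997, -0.003, 0.0]
ft_force: [-6.5, -14.0, 13.2]
grip_width: 0.18
grasp_force: 30.7
```

Run:
```python
from h import *
o=status.get_obs(); p=o['position'].copy(); a=-.145
go((p[0]+.2*np.sin(a),p[1]-.2*np.cos(a),p[2]),a+np.pi/2); print(o['joint_pos'].round(2))
```

```text
shift [-0.0039 -0.2     0.0011] az -1.1307700383545694 tilt [ 0.    -0.006 -1.   ]
[-0.06  0.7  -0.96  1.5   0.6   1.25  0.31]
```

play_rows(
  plan=[0,0,0,0,-0.01,-0.003,0,0,0,0,0,-0.03,-0.003,0,0,0,0,-0.001,-0.055,-0.003,0,0,0,0,-0.001,-0.08,-0.003,0,0,0,0,-0.002,-0.105,-0.003,0,0,0,0,-0.002,-0.13,-0.003,0,0,0,0,-0.003,-0.155,-0.003,0,0,0,0,-0.003,-0.175,-0.003,0,0,0,0,-0.004,-0.19,-0.003,0,0,0,0,-0.004,-0.2,-0.003,0,0,0,0,-0.004,-0.2,-0.003,0,0,0,0,-0.004,-0.2,-0.003,0],
)

```text
clock: 19.18
position: [0.488, 0.1978, 0.1049]
ee_rot: [0.082, 0.997, -0.001, -0.001]
ft_force: [2.7, -2.0, -26.9]
grip_width: 0.178
grasp_force: 30.5
```

Run:
```python
from h import *
im=viewer.camera("top")
cv2.imwrite("pics/t3.png",cv2.resize(im[140:300,100:320],None,fx=3,fy=3)[:,:,::-1])
o=status.get_obs();print(o['position'],np.array([.499,.2763])+.12*np.array([.1445,.9895])-.2*np.array([.1445,.9895]))
```

```text
[0.48800363 0.19789676 0.10489664] [0.48744 0.19714]
```

View pics/t3.png

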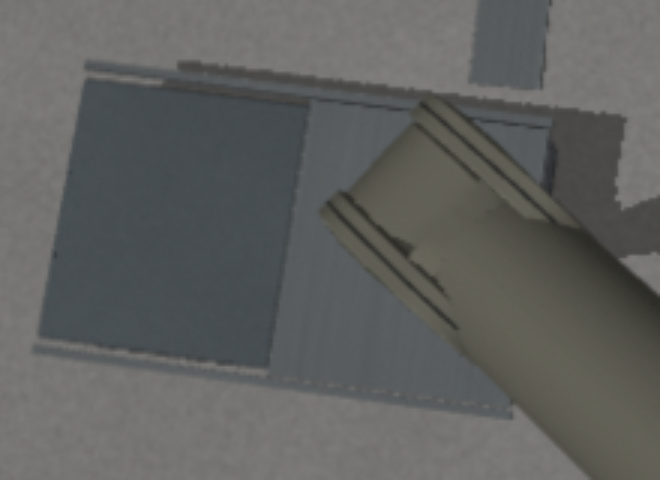

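play_rows(
  plan=[0,0,0,0,-0.003,0.002,0,0,0,0,0,-0.005,0.002,0,0,0,0,0,-0.005,0.002,0],
)

```text
clock: 19.6
position: [0.4878, 0.1966, 0.1048]
ee_rot: [0.08, 0.997, 0.002, 0.0]
ft_force: [1.7, 8.2, -16.5]
grip_width: 0.179
grasp_force: 31.3
```

play_rows(
  plan=[0,0,0,0,0,0.0,0.5,0,0,0,0,0,0.0,0.5,0,0,0,0,0,0,0.5,0,0,0,0,0,-0.06,0.5,0,0,0,0,0,-0.1,0.5,0,0,0,0,0,-0.1,0.5],
)

```text
clock: 20.35
position: [0.4896, 0.195, 0.2074]
ee_rot: [0.082, 0.997, 0.001, 0.003]
ft_force: [-0.6, 0.6, -0.1]
grip_width: 0.501
grasp_force: 0.0
```

Run:
```python
from h import *
im=green("top")
m=viewer.camera_model("top")
cs=blobs(im,(0,120,60),(8,255,255),4)+blobs(im,(170,120,60),(180,255,255),4)
for c in cs: 
    (u,v)=c.reshape(-1,2).mean(0)
    if u>430: print('red',u,v,onz(m,[(u,v)],.096),onz(m,[(u,v)],.152))
go((.5068,-.3081,.2),.131+np.pi/2); print(status.get_obs()['joint_pos'].round(2))
```

```text
top [ 25. 366.] [144. 836.] [ 92. 148.] 13.6
top [341. 132.] [742.   8.] [85. 93.] 44.8
red 458.70588235294116 228.23529411764707 [[ 0.47584681 -0.26947381  0.096     ]] [[ 0.47156323 -0.25284206  0.152     ]]
red 463.5 177.94444444444446 [[ 0.60056429 -0.28868492  0.096     ]] [[ 0.59023194 -0.27112144  0.152     ]]
shift [-0.0995 -0.4928  0.0055] az -16.86750889920026 tilt [ 0.003 -0.    -1.   ]
[ 0.53  0.34 -1.17  1.73  0.33  1.28  0.69]
```

play_rows(
  plan=[0,0,-17,-0.1,-0.493,0,0.5,0,0,-17,-0.1,-0.493,0,0.5,0,0,-17,-0.1,-0.493,0,0.5,0,0,-17,-0.1,-0.493,0,0.5,0,0,-17,-0.1,-0.493,0,0.5,0,0,-17,-0.1,-0.493,0,0.5,0,0,-17,-0.1,-0.493,0,0.5,0,0,-17,-0.1,-0.493,0,0.5,0,0,-17,-0.1,-0.493,0,0.5,0,0,-17,-0.1,-0.493,0,0.5,0,0,-17,-0.1,-0.493,0,0.5,0,0,-17,-0.1,-0.493,0,0.5,0,0,-17,-0.1,-0.493,0,0.5],
)

```text
clock: 22.02
position: [0.5071, -0.3077, 0.2045]
ee_rot: [-0.068, 0.998, -0.0, 0.0]
ft_force: [0.4, 0.1, 0.2]
grip_width: 0.503
grasp_force: 0.0
```

Run:
```python
from h import *
m=viewer.camera_model("wrist"); im=viewer.camera("wrist"); cv2.imwrite("pics/w4.png",im[:,:,::-1])
print(status.get_obs()['joint_pos'].round(2))
print(proj(m,[(.5068,-.3081,.128),(.47,-.3146,.096),(.59,-.2725,.152)]))
D={'y':((20,120,60),(35,255,255)),'b':((105,150,60),(125,255,255)),'r':((0,150,60),(8,255,255))}
for k,(lo,hi) in D.items():
    for c in blobs(im,lo,hi,60):
        (u,v),r=cv2.minEnclosingCircle(c); print(k,u,v,r,onz(m,[(u,v)],.096)[0].round(4))
go((.5068,-.3081,.118),.131+np.pi/2)
```

```text
[ 1.27  0.49 -1.06  1.56  0.44  1.34  1.87]
[[322.28682811 216.0277943 ]
 [320.42808592 155.40490003]
 [357.16034851 347.52685926]]
y 263.2766418457031 167.8951873779297 13.217735290527344 [ 0.4853 -0.3565  0.096 ]
b 336.0 91.0 14.14223575592041 [ 0.423  -0.3097  0.096 ]
b 230.5 132.5 65.73060607910156 [ 0.4622 -0.3827  0.096 ]
b 409.5 155.0 103.14684295654297 [ 0.4606 -0.2482  0.096 ]
b 319.5 52.5 89.50149536132812 [ 0.3995 -0.3247  0.096 ]
r 357.5 339.0 9.552586555480957 [ 0.628  -0.2599  0.096 ]
r 377.4285583496094 167.39999389648438 12.904170989990234 [ 0.4732 -0.2704  0.096 ]
shift [ 0.0002 -0.0001  0.0865] az 0.22202290430986693 tilt [ 0.    -0.001 -1.   ]
```

View pics/w4.png

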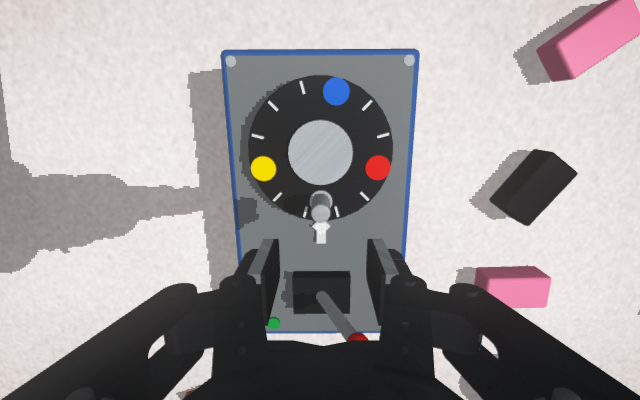

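play_rows(
  plan=[0,0,0,0,0,0.04,0.5,0,0,0,0,0,0.07,0.5,0,0,0,0,0,0.086,0.5,0,0,0,0,0,0.086,0.5,0,0,0,0,0,0.086,0,0,0,0,0,0,0.086,0,0,0,0,0,0,0.086,0,0,0,0,0,0,0.086,0,0,0,0,0,0,0.086,0],
  squeeze=30,
)

```text
clock: 23.2
position: [0.5076, -0.3088, 0.1196]
ee_rot: [-0.067, 0.998, -0.001, 0.001]
ft_force: [-1.1, -0.5, 6.7]
grip_width: 0.146
grasp_force: 29.8
```

```bash
cat >> h.py <<'E'
C=np.array([.4695,-.3146]); YAW=.131
def rows(q0,q1,n,lag=0):
    "tool-axis offsets (tool x=-box x, tool y=box y) for pin going q0->q1 in n steps"
    r=lambda q:np.array([-.038*np.cos(.785-q),.038*np.sin(.785-q)])
    for q in np.linspace(q0,q1,n+1)[1:]: print(f"{q:.2f}",(r(q)-r(q0)).round(3))
def pinq():
    o=status.get_obs(); d=o['position'][:2]-C
    print('ang',np.arctan2(d[1],d[0]),'r',np.hypot(*d),'q',.785+YAW-np.arctan2(d[1],d[0]),o['position'].round(4),o['ft_force'].round(1))
E
python3 - <<'E'
from h import *
pinq(); rows(.76,2.36,6)
E
```

```text
ang 0.15143172195481228 r 0.038564226556783286 q 0.7645682780451878 [ 0.5076 -0.3088  0.1196] [-1.1 -0.5  6.7]
1.03 [ 0.001 -0.01 ]
1.29 [ 0.005 -0.019]
1.56 [ 0.011 -0.028]
1.83 [ 0.019 -0.034]
2.09 [ 0.028 -0.038]
2.36 [ 0.038 -0.039]
```

play_rows(
  plan=[0,0,0,0.001,-0.01,0,0,0,0,0,0.005,-0.019,0,0,0,0,0,0.011,-0.028,0,0,0,0,0,0.019,-0.034,0,0,0,0,0,0.028,-0.038,0,0,0,0,0,0.038,-0.039,0,0,0,0,0,0.038,-0.039,0,0,0,0,0,0.038,-0.039,0,0],
)

```text
clock: 24.2
position: [0.4749, -0.3525, 0.1196]
ee_rot: [-0.067, 0.998, -0.001, 0.001]
ft_force: [-0.1, 0.8, 8.1]
grip_width: 0.151
grasp_force: 30.0
```

Run:
```python
from h import *
pinq(); rows(2.36,2.36+2*np.pi*.75,18); rows(2.36+2*np.pi*.75,8.378,5)
print(status.get_obs()['joint_pos'].round(2))
m=viewer.camera_model("top"); im=viewer.camera("top"); cv2.imwrite("pics/t5.png",cv2.resize(im[150:275,420:520],None,fx=4,fy=4)[:,:,::-1])
```

```text
ang -1.4283973243775794 r 0.03827693529374652 q 2.3443973243775793 [ 0.4749 -0.3525  0.1196] [-0.1  0.8  8.1]
2.62 [0.01  0.001]
2.88 [0.019 0.005]
3.15 [0.027 0.011]
3.41 [0.033 0.019]
3.67 [0.037 0.028]
3.93 [0.038 0.038]
4.19 [0.037 0.048]
4.45 [0.033 0.057]
4.72 [0.027 0.065]
4.98 [0.019 0.071]
5.24 [0.01  0.075]
5.50 [-0.     0.076]
5.76 [-0.01   0.075]
6.03 [-0.019  0.071]
6.29 [-0.027  0.065]
6.55 [-0.033  0.057]
6.81 [-0.037  0.048]
7.07 [-0.038  0.038]
7.33 [ 0.001 -0.01 ]
7.59 [ 0.005 -0.019]
7.86 [ 0.011 -0.027]
8.12 [ 0.019 -0.033]
8.38 [ 0.028 -0.037]
[ 1.33  0.56 -1.    1.66  0.51  1.2   1.91]
```

play_rows(
  plan=[0,0,0,0.01,0.001,0,0,0,0,0,0.019,0.005,0,0,0,0,0,0.027,0.011,0,0,0,0,0,0.033,0.019,0,0,0,0,0,0.037,0.028,0,0,0,0,0,0.038,0.038,0,0,0,0,0,0.037,0.048,0,0,0,0,0,0.033,0.057,0,0,0,0,0,0.027,0.065,0,0,0,0,0,0.019,0.071,0,0,0,0,0,0.01,0.075,0,0,0,0,0,0,0.076,0,0,0,0,0,-0.01,0.075,0,0,0,0,0,-0.019,0.071,0,0,0,0,0,-0.027,0.065,0,0,0,0,0,-0.033,0.057,0,0,0,0,0,-0.037,0.048,0,0,0,0,0,-0.038,0.038,0,0,0,0,0,-0.038,0.038,0,0],
)

```text
clock: 26.62
position: [0.5078, -0.3107, 0.1196]
ee_rot: [-0.066, 0.998, -0.001, 0.001]
ft_force: [0.7, -0.3, 8.3]
grip_width: 0.149
grasp_force: 30.2
```

Run:
```python
from h import *
pinq(); print(status.get_obs()['joint_pos'].round(2))
```

```text
ang 0.10208106969941586 r 0.03852324919124051 q 0.8139189303005842 [ 0.5078 -0.3107  0.1196] [ 0.7 -0.3  8.3]
[ 1.24  0.57 -1.01  1.65  0.52  1.2   1.82]
```

play_rows(
  plan=[0,0,0,0.001,-0.01,0,0,0,0,0,0.005,-0.019,0,0,0,0,0,0.011,-0.027,0,0,0,0,0,0.019,-0.033,0,0,0,0,0,0.023,-0.035,0,0,0,0,0,0.027,-0.037,0,0,0,0,0,0.027,-0.037,0,0,0,0,0,0.027,-0.037,0,0,0,0,0,0.027,-0.037,0,0,0,0,0,0.027,-0.037,0,0,0,0,0,0.027,-0.037,0,0],
)

```text
clock: 28.0
position: [0.4854, -0.3497, 0.1196]
ee_rot: [-0.067, 0.998, -0.0, 0.0]
ft_force: [-0.9, 2.2, 10.9]
grip_width: 0.15
grasp_force: 30.5
```

Run:
```python
from h import *
pinq(); m=viewer.camera_model("top"); im=viewer.camera("top"); cv2.imwrite("pics/t6.png",cv2.resize(im[150:275,420:520],None,fx=4,fy=4)[:,:,::-1])
rows(8.378,8.378-2*np.pi*.75,18);  rows(8.378-2*np.pi*.75,-.524,16)
```

```text
ang -1.1456618392035467 r 0.03848266566677003 q 2.0616618392035466 [ 0.4854 -0.3497  0.1196] [-0.9  2.2 10.9]
8.12 [-0.009  0.004]
7.85 [-0.017  0.01 ]
7.59 [-0.023  0.018]
7.33 [-0.027  0.027]
7.07 [-0.028  0.037]
6.81 [-0.027  0.047]
6.55 [-0.023  0.056]
6.28 [-0.017  0.064]
6.02 [-0.009  0.07 ]
5.76 [-0.     0.073]
5.50 [0.01  0.075]
5.24 [0.02  0.073]
4.97 [0.029 0.07 ]
4.71 [0.037 0.064]
4.45 [0.043 0.056]
4.19 [0.047 0.047]
3.93 [0.048 0.037]
3.67 [0.047 0.027]
3.40 [-0.004 -0.009]
3.14 [-0.01  -0.017]
2.88 [-0.018 -0.023]
2.62 [-0.027 -0.027]
2.36 [-0.037 -0.028]
2.09 [-0.047 -0.027]
1.83 [-0.056 -0.023]
1.57 [-0.064 -0.017]
1.31 [-0.07  -0.009]
1.05 [-0.073 -0.   ]
0.79 [-0.075  0.01 ]
0.52 [-0.073  0.02 ]
0.26 [-0.07   0.029]
-0.00 [-0.064  0.037]
-0.26 [-0.056  0.043]
-0.52 [-0.047  0.047]
```

View pics/t6.png

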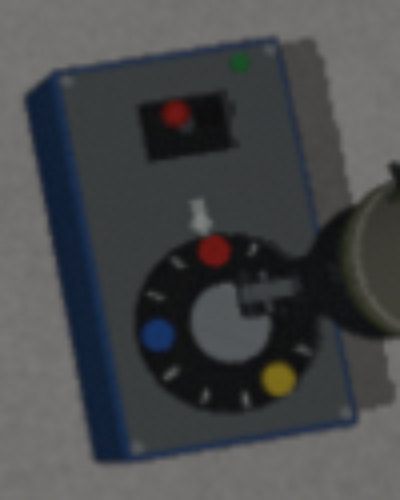

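play_rows(
  plan=[0,0,0,-0.009,0.004,0,0,0,0,0,-0.017,0.01,0,0,0,0,0,-0.023,0.018,0,0,0,0,0,-0.027,0.027,0,0,0,0,0,-0.028,0.037,0,0,0,0,0,-0.027,0.047,0,0,0,0,0,-0.023,0.056,0,0,0,0,0,-0.017,0.064,0,0,0,0,0,-0.009,0.07,0,0,0,0,0,0,0.073,0,0,0,0,0,0.01,0.075,0,0,0,0,0,0.02,0.073,0,0,0,0,0,0.029,0.07,0,0,0,0,0,0.037,0.064,0,0,0,0,0,0.043,0.056,0,0,0,0,0,0.047,0.047,0,0,0,0,0,0.048,0.037,0,0,0,0,0,0.047,0.027,0,0,0,0,0,0.047,0.027,0,0],
)

```text
clock: 30.42
position: [0.4355, -0.3306, 0.1195]
ee_rot: [-0.066, 0.998, -0.001, 0.001]
ft_force: [-1.2, -1.4, 9.5]
grip_width: 0.15
grasp_force: 30.2
```

Run:
```python
from h import *
pinq(); print(status.get_obs()['joint_pos'].round(2))
```

```text
ang -2.700952261146318 r 0.03754337625760395 q 3.616952261146318 [ 0.4355 -0.3306  0.1195] [-1.2 -1.4  9.5]
[ 1.43  0.48 -1.05  1.78  0.45  1.15  1.93]
```

play_rows(
  plan=[0,0,0,-0.004,-0.009,0,0,0,0,0,-0.01,-0.017,0,0,0,0,0,-0.018,-0.023,0,0,0,0,0,-0.027,-0.027,0,0,0,0,0,-0.037,-0.028,0,0,0,0,0,-0.047,-0.027,0,0,0,0,0,-0.056,-0.023,0,0,0,0,0,-0.064,-0.017,0,0,0,0,0,-0.07,-0.009,0,0,0,0,0,-0.073,0,0,0,0,0,0,-0.075,0.01,0,0,0,0,0,-0.073,0.02,0,0,0,0,0,-0.07,0.029,0,0,0,0,0,-0.064,0.037,0,0,0,0,0,-0.06,0.04,0,0,0,0,0,-0.056,0.043,0,0,0,0,0,-0.056,0.043,0,0],
)

```text
clock: 32.55
position: [0.4849, -0.2797, 0.1196]
ee_rot: [-0.067, 0.998, -0.001, 0.001]
ft_force: [-1.9, 0.4, 9.2]
grip_width: 0.153
grasp_force: 30.3
```

Run:
```python
from h import *
pinq(); print(status.get_obs()['joint_pos'].round(2)); rows(-.26,-.524,2)
```

```text
ang 1.1547827343822483 r 0.038125091050835155 q -0.23878273438224829 [ 0.4849 -0.2797  0.1196] [-1.9  0.4  9.2]
[ 1.28  0.51 -1.05  1.74  0.48  1.17  1.8 ]
-0.39 [0.004 0.002]
-0.52 [0.009 0.004]
```

play_rows(
  plan=[0,0,0,0.005,0.002,0,0,0,0,0,0.009,0.004,0,0,0,0,0,0.01,0.004,0,0,0,0,0,0.01,0.004,0,0,0,0,0,0.01,0.004,0,0,0,0,0,0.01,0.004,0,0,0,0,0,0.01,0.004,0,0],
)

```text
clock: 33.42
position: [0.4748, -0.2771, 0.1196]
ee_rot: [-0.067, 0.998, -0.001, 0.001]
ft_force: [-0.8, 0.3, 10.8]
grip_width: 0.148
grasp_force: 30.3
```

Run:
```python
from h import *
pinq(); im=viewer.camera("top"); cv2.imwrite("pics/t7.png",cv2.resize(im[150:275,420:520],None,fx=4,fy=4)[:,:,::-1])
rows(-.524,3.665,16)
```

```text
ang 1.430040808420247 r 0.03792038628240662 q -0.5140408084202469 [ 0.4748 -0.2771  0.1196] [-0.8  0.3 10.8]
-0.26 [-0.009 -0.004]
-0.00 [-0.017 -0.01 ]
0.26 [-0.023 -0.018]
0.52 [-0.027 -0.027]
0.79 [-0.028 -0.037]
1.05 [-0.027 -0.047]
1.31 [-0.023 -0.056]
1.57 [-0.017 -0.064]
1.83 [-0.009 -0.07 ]
2.09 [ 0.    -0.073]
2.36 [ 0.01  -0.075]
2.62 [ 0.02  -0.073]
2.88 [ 0.029 -0.07 ]
3.14 [ 0.037 -0.064]
3.40 [ 0.043 -0.056]
3.67 [ 0.047 -0.047]
```

View pics/t7.png

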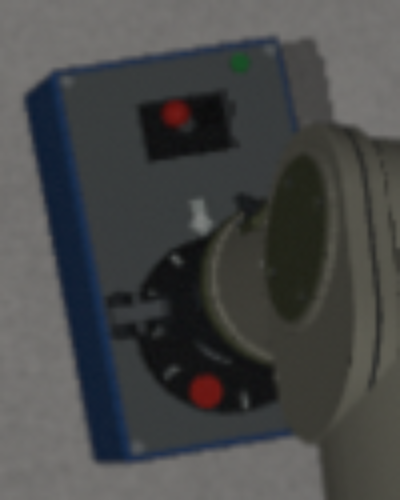

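play_rows(
  plan=[0,0,0,-0.009,-0.004,0,0,0,0,0,-0.017,-0.01,0,0,0,0,0,-0.023,-0.018,0,0,0,0,0,-0.027,-0.027,0,0,0,0,0,-0.028,-0.037,0,0,0,0,0,-0.027,-0.047,0,0,0,0,0,-0.023,-0.056,0,0,0,0,0,-0.017,-0.064,0,0,0,0,0,-0.009,-0.07,0,0,0,0,0,0,-0.073,0,0,0,0,0,0.01,-0.075,0,0,0,0,0,0.02,-0.073,0,0,0,0,0,0.029,-0.07,0,0,0,0,0,0.037,-0.064,0,0,0,0,0,0.043,-0.056,0,0,0,0,0,0.045,-0.052,0,0,0,0,0,0.047,-0.048,0,0,0,0,0,0.047,-0.048,0,0,0,0,0,0.047,-0.048,0,0,0,0,0,0.047,-0.048,0,0],
)

```text
clock: 35.98
position: [0.4352, -0.3302, 0.1196]
ee_rot: [-0.067, 0.998, -0.0, 0.001]
ft_force: [1.8, 2.0, 9.0]
grip_width: 0.148
grasp_force: 30.2
```

Run:
```python
from h import *
pinq()
```

```text
ang -2.7150434753959196 r 0.03763669513590775 q 3.6310434753959195 [ 0.4352 -0.3302  0.1196] [1.8 2.  9. ]
```

play_rows(
  plan=[0,0,0,0,0,0,0,0,0,0,0,0,0,0,0,0,0,0,0,0,0.5,0,0,0,0,0,0,0.5,0,0,0,0,0,0,0.5,0,0,0,0,0,-0.04,0.5,0,0,0,0,0,-0.1,0.5,0,0,0,0,0,-0.1,0.0,0,0,0,0,0,-0.1,0.0],
)

```text
clock: 37.1
position: [0.4338, -0.3305, 0.2179]
ee_rot: [-0.067, 0.998, -0.0, -0.0]
ft_force: [-0.3, 0.9, 0.0]
grip_width: 0.08
grasp_force: 0.0
```

Run:
```python
from h import *
C0=np.array([.519,-.308]);X=np.array([np.cos(YAW),np.sin(YAW)]);Y=np.array([-X[1],X[0]])
im=viewer.camera("wrist"); m=viewer.camera_model("wrist"); cv2.imwrite("pics/w8.png",im[:,:,::-1])
P=C0-.05*X
print('arrow dir',proj(m,[(*P,.096),(*(P+.045*X),.096)]))
go((*(C0+.075*X+.068*Y),.2),YAW+np.pi/2)
go((*(C0+.075*X+.005*Y),.149),YAW+np.pi/2)
```

```text
arrow dir [[335.32027903 241.63865716]
 [334.62232759 288.25890826]]
shift [-0.1629  0.0785  0.0172] az 0.15680055576710572 tilt [-0.001  0.001 -1.   ]
shift [-0.1628  0.0155  0.0681] az 0.15680055576710572 tilt [-0.001  0.001 -1.   ]
```

View pics/w8.png

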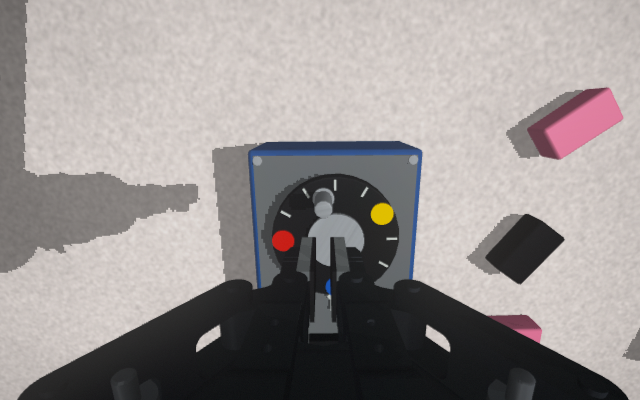

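play_rows(
  plan=[0,0,0,-0.05,0.079,0,0,0,0,0,-0.11,0.079,0,0,0,0,0,-0.163,0.079,0,0,0,0,0,-0.163,0.079,0,0,0,0,0,-0.163,0.079,0.04,0,0,0,0,-0.163,0.079,0.068,0,0,0,0,-0.163,0.079,0.068,0,0,0,0,-0.163,0.065,0.068,0,0,0,0,-0.163,0.05,0.068,0,0,0,0,-0.163,0.035,0.068,0,0,0,0,-0.163,0.02,0.068,0,0,0,0,-0.163,0.01,0.068,0,0,0,0,-0.163,0.005,0.068,0,0,0,0,-0.163,0.005,0.068,0,0,0,0,-0.163,0.02,0.068,0,0,0,0,-0.163,0.06,0.04,0,0,0,0,-0.163,0.1,0,0,0,0,0,-0.163,0.16,0,0,0,0,0,-0.163,0.22,0,0,0,0,0,-0.163,0.28,0,0],
)

```text
clock: 39.65
position: [0.5576, -0.0288, 0.2185]
ee_rot: [-0.067, 0.998, -0.001, 0.0]
ft_force: [0.0, 0.4, -0.9]
grip_width: 0.001
grasp_force: 0.0
```

Run:
```python
from h import *
im=viewer.camera("top"); a=cv2.resize(im[140:300,100:520],(800,305),interpolation=cv2.INTER_CUBIC)
b=cv2.resize(viewer.camera("scene")[130:260,120:380],(560,280),interpolation=cv2.INTER_CUBIC)
o=np.zeros((590,800,3),np.uint8); o[:305]=a; o[307:587,:560]=b
cv2.imwrite("pics/t9.png",cv2.convertScaleAbs(o,alpha=1.3)[:,:,::-1])
```

```text
(no output)
```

View pics/t9.png

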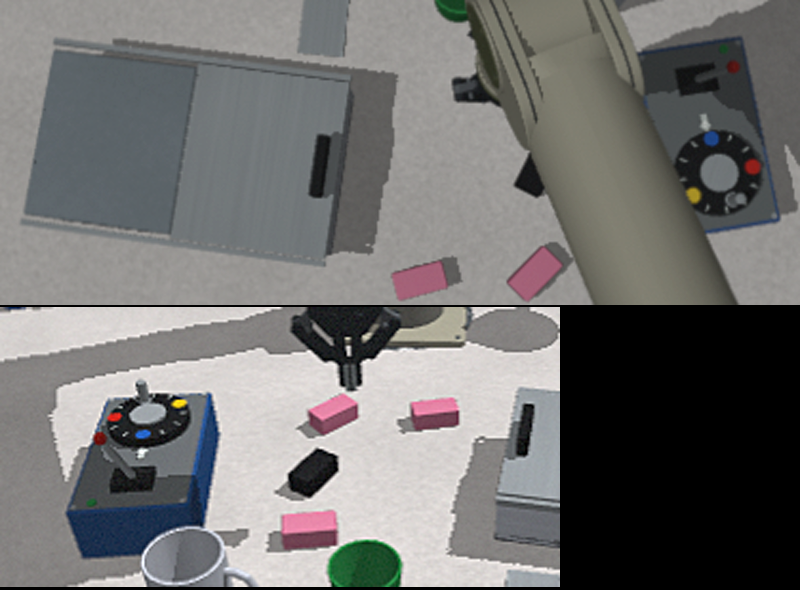

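The top and scene views show the cover flush with the tank end, blue at the arrow, the toggle over to the far side, and the gripper clear.

```bash
python3 -c "
from workcell import manip
print(manip.hand_in())"
```

```text
the job is handed in; nothing more can be done
None
```

I handed the job in at about 40 s; no verdict came back. Both green bars (only two were present) are in the tank, the cover is shut, the dial went red, yellow, then blue, the toggle is on, and I didn't touch the pitcher, mould or scraper.

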